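Set the board holder's sliding jaw to its red stop

TASK

Set the circuit-board holder to the width of the next board: with the fingertips press the orange pad in the middle of the sliding jaw to free its brake, and keep it pressed while you push the slider along the rail until its jaw rests against the red stop; then let the pad spring up so that the brake holds again. Do not drag the slider with the pad up, do not shove the red stop along, grasp or lift nothing, and leave the circuit board, tape roll and terminal block where they are.

Things in the scene. Friction and masses are not known exactly. Their poses are not given: they have to be found in the camera images.
- holder: Fixed board holder on the bench: an aluminium rail 300 mm long (28 mm wide, top 26 mm above the bench) along its y axis, with a black scale, 100 mm wide feet at the ends and a grey fixed jaw at the +y end (90 mm wide, 63 mm high, inner face at y = +140 mm). Origin on the bench under the middle of the rail, z up; the slider moves in +y toward the red stop and the fixed jaw. It is turned about the vertical by up to 0.35 rad either way, so +y points roughly to the robot's left.
- slider (a joint): Black sliding jaw on the rail, 46 mm wide, 64 mm long along the rail, with a grey jaw plate 90 mm wide and 64 mm high at its +y end. Value: m of travel in holder +y; at 0 its middle is at holder y = -103 mm. With the pad up a brake holds it against about 10 N; with the pad pressed it moves with about 1 N.
- pad (a joint): Orange spring pad in the slider's middle, 42 mm across by 44 mm along the rail, lying between two black ridges 9 mm thick (tops 60 mm above the bench) that a fingertip can push against. Value: m pressed down, about 0 up, 0.007 at the bottom. It takes about 5 N at 1.5 mm, where the brake comes free, 5.5 N at 3 mm and 7 N at the bottom; anything from 2 to 6 mm is a good press. It springs up when let go.
- pad_top (a point): Centre of the orange pad's upper face, 51.5 mm above the bench when up; it travels with slider and pad. The ridges' inner faces are 23 mm to either side of it along the rail and stand 8.5 mm above it.
- jaw_face (a point): Point on the rail's centre line on the +y face of the slider's jaw plate, 36 mm above the bench, 38 mm in holder +y from the pad's centre. It is what meets the red stop.
- stop_face (a point): Point on the slider's side (-y face) of the red stop, 36 mm above the bench; axes parallel to the holder's. The red stop is a block 40 mm wide, 16 mm along the rail, top 42 mm above the bench, clamped on the rail with about 40 N of friction; it stands at a different place each time.
- board: Loose green circuit board 60x92x22 mm lying behind the rail; leave it. Origin centre of its underside.
- tape: Loose roll of black insulating tape, 60 mm across, 18 mm high, behind the rail; leave it. Origin centre of its underside.
- terminal: Loose white terminal block 16x34x15 mm in front of the rail; leave it. Origin centre of its underside.

How it is judged:
By the outcome, as a careful person would: the job done as asked, in the order asked, and still so for the second after the job is handed in, with the robot touching nothing.
It also fails if it takes over 40 s, if anything falls off the work surface, if the arm or the gripper's body presses on something with over 40 N, if the wrist force passes 120 N, or if a joint passes its speed limit or range.

ROBOT

A 6-joint arm with a two-finger parallel gripper is mounted at the origin on a cart in front of the work surface, level with it; the furniture and walls round the work are solid. World frame = base frame: x ahead of the robot, y to its left, z up, the work surface at z = 0. Lengths are in m, angles in rad, forces in N, time in s.
With the tool pointing down it reaches from about 0.325 to 0.85 m from the base axis. Payload 4.4 kg.
Tool frame: the origin (TCP) lies on the front face of the gripper's body, between the roots of the fingers; the fingertips stand 97 mm ahead of it and the grasp point (between the pads) lies 78 mm ahead of it; z points along the fingers, y is the line along which they close (so a half turn about z gives the same grasp; the last joint's range is limited). The gripper opens to 94 mm and grips with 3 to 60 N. Pads are 16 mm wide; open, the fingers measure 119 mm over their backs; the gripper's body (75 mm by 177 mm) begins 78 mm behind the grasp point.
Start: joints at [-0.15, 0.207, 1.542, -0, 1.393, -0.15], TCP at [0.575, -0, 0.303] pointing down, gripper open.
Joint ranges: [-2.73, 2.73], [-0.86, 2.22], [0.23, 2.46], [-1.11, 4.25], [0.08, 2.63], [-2.82, 2.82]. Speed limits (rad/s): [2.79, 2.79, 3.14, 3.14, 3.14, 3.14].

INTERFACE

Orientations are given as [roll, pitch, yaw] about the fixed x, y, z axes, in that order (R = Rz(yaw) Ry(pitch) Rx(roll)).
In Python, from rig import telemetry, eyes, robot, spotter gives the robot as it stands.
- The arm moves only by the tool send_rows, never from a script. Its arguments are lists of equal length, an entry for each row: "translation": the shift along the world's x, y, z in cm, a list of three; "rotation": the turn, a rotation vector about the world's x, y, z in rad, a list of three; "grip": the finger opening in cm, from 0 to 9.4. In form: {"translation": [[tx, ty, tz], ...], "rotation": [[rx, ry, rz], ...], "grip": [grip, ...]}. A call has 1 to 5 rows; each row is the pose to reach, as a shift and turn from the pose commanded when the call began; what a row does not reach only later rows make up. A row lasts 1/8 s, in which the tool goes at most 62.5 mm and 10.7 degrees, less where a joint would pass 70% of its speed; a pose out of reach is approached as far as the arm can. A call with a gripper value outside its range is refused whole. The fingers move at their own pace and stop on an object; "force" is the grip in N (left out, the last holds). Time passes only in rows, so rows that repeat a pose let the fingers close. It gives the time, the measured TCP pose, the force, the opening and the grip force at its end, in the units of the state.
- telemetry.observe(): the state, without advancing time (a new reading comes with each control period).
- eyes.grab_frame(name): name is "scene" or "side" or "wrist"; returns the picture (420x560x3 uint8, red, green, blue); there is no depth.
- eyes.calibration(name): a dict with "K" (3x3 intrinsics, pixels), "R" (3x3) and "t" (3): a world point X has camera coordinates R X + t. Camera axes: x right, y down, z forward; pixel columns grow to the right and rows downward; lengths in m; the calibration is good to about 2 mm. A picture is of the moment at which its call begins: read the wrist's pose just before it. calibration takes no time and is no camera call; for the wrist camera it gives the pose at the moment of the call.
- robot.sign_off(): hands the job in; it is judged then, once.
Trained networks look in the newest picture that a camera, given by its name, has taken for a name from the list of things; names that differ only in an ending like _2 or _b are one class to them, and where a whole thing is asked for, a point or a joint stands for the part that bears it (a point fixed in the world has none). Each returns a list of dicts, best first, with "confidence" (0 to 1); they miss things now and then, are a little off and sometimes report something else, mostly with a low value. They report only what shows in the picture. A call takes as long as a camera call.
- spotter.trace(name, camera): "region" (420x560 bool, what is visible of it) and "extent" ([centre column, centre row, width, height] in pixels, round what is visible of it).
The state is a dict: "t": time; "q": joint angles; "dq": joint speeds; "effort": joint torques, N m; "eef_pos": TCP position; "ee_rot": TCP orientation; "ft_force": force on the tool from outside, world axes, zero at the start; "ft_torque": the same for the moment, N m; "finger_gap": opening from 0.0 (shut) to 1.0 (fully open); "gripper_force": force on a finger pad.
Only numpy, scipy, OpenCV 4.12 (cv2) and the standard library are available. Lean on these libraries where they do the work, as an engineer would, in place of code of your own. Each camera call takes 0.05 s, during which the arm holds its last target. There are 200 camera calls.

## Working session

There is one attempt and no reset: what is moved stays moved. The work goes in short steps, Python scripts to look and compute and a tool call to move; the robot and the scene stay as the last step left them, time stands still between calls to the robot, and variables do not carry over. Pictures are saved under pics/ and viewed, at most 10 in all, crops included, and the job is handed in when it is done.

Besides the shell and the picture viewer there is one more tool, called after ">>>" by a JSON object that holds its "api" and its "payload", one argument or row to a line. send_rows: Moves the arm, as the interface text tells. Its arguments: {"type":"object","properties":{"translation":{"type":"array","items":{"type":"array","items":{"type":"number"}}},"rotation":{"type":"array","items":{"type":"array","items":{"type":"number"}}},"grip":{"type":"array","items":{"type":"number"}},"force":{"type":"number"}},"required":["translation","rotation","grip"]}

```bash
mkdir -p pics; ls; python3 - <<'E'
from rig import telemetry, eyes, robot, spotter
import cv2,numpy as np
s=telemetry.observe();print({k:np.round(v,3) for k,v in s.items()})
ims=[]
for c in ["scene","side"]:
    im=eyes.grab_frame(c);cv2.imwrite(f"pics/{c}0.png",im[:,:,::-1])
    k=eyes.calibration(c);print(c,np.round(k["K"],1).tolist(),np.round(k["R"],3).tolist(),np.round(k["t"],3))
    for n in ["pad","slider","stop_face","holder","board","tape","terminal"]:
        try:
            for r in spotter.trace(n,c)[:2]:print(n,round(r["confidence"],2),np.round(r["extent"],1), np.round(np.argwhere(r["region"]).mean(0)[::-1],1))
        except Exception as e:print(n,e)
E
```

```text
pics
{'t': np.float64(0.0), 'q': array([-0.15 ,  0.207,  1.543,  0.   ,  1.394, -0.15 ]), 'dq': array([-0.   , -0.001,  0.002,  0.   ,  0.   , -0.001]), 'effort': array([-0.0000e+00, -3.7088e+01, -2.8142e+01,  7.0000e-02,  3.6000e-02,
       -0.0000e+00]), 'eef_pos': array([0.574, 0.   , 0.301]), 'ee_rot': array([-3.139, -0.   ,  1.571]), 'ft_force': array([-0.003,  0.395,  0.059]), 'ft_torque': array([0.03 , 0.048, 0.039]), 'gripper_force': np.float64(0.0), 'finger_gap': np.float64(0.999)}
scene [[435.6, 0.0, 277.5], [0.0, 435.6, 216.0], [0.0, 0.0, 1.0]] [[0.821, -0.571, 0.001], [-0.416, -0.6, -0.683], [0.39, 0.561, -0.73]] [-0.565  0.124  0.819]
pad 0.93 [300.4 244.2  33.1  27.7] [297.5 244.7]
slider 0.78 [294.7 245.3  54.4  54.2] [294.2 246.5]
stop_face 0.71 [248.7 217.6  22.   20.1] [248.3 216.8]
holder 0.68 [270.  235.2 145.3 118.9] [269.3 232.7]
board 0.81 [323.5 229.9  46.   37.3] [322.2 229.4]
tape 0.95 [280.7 203.6  30.6  27.9] [279.7 203.2]
tape 0.44 [270.4 236.1 143.8 116.5] [269.7 232.8]
terminal 0.74 [253.  275.8  23.7  18.2] [252.3 273.7]
terminal 0.25 [249.2 219.1  20.7  20.6] [247.7 217.6]
side [[476.7, 0.0, 281.1], [0.0, 476.7, 210.4], [0.0, 0.0, 1.0]] [[-0.885, -0.466, -0.008], [-0.278, 0.542, -0.793], [0.374, -0.699, -0.609]] [0.326 0.331 0.505]
pad 0.58 [282.2 200.9  23.   14.6] [283.3 198.5]
pad 0.23 [322.  239.2   9.3  17.5] [322.1 238.9]
slider 0.78 [278.3 204.3  47.8  42.6] [281.3 206.7]
stop_face 0.59 [264.4 257.7  25.7  22.8] [262.4 254.5]
holder 0.59 [264.9 253.7 104.5 129.7] [261.9 255.8]
board 0.89 [232.6 216.1  41.6  37.5] [232.5 218. ]
tape 0.94 [214.3 253.8  34.5  32.7] [214.9 253.1]
terminal 0.49 [321.1 239.8   9.   15.3] [322.  239.1]
```

View pics/scene0.png

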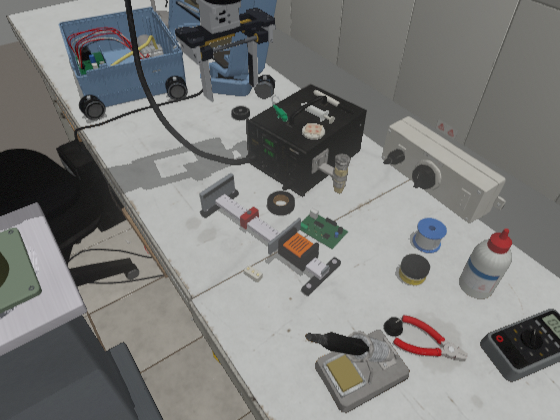

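View pics/side0.png

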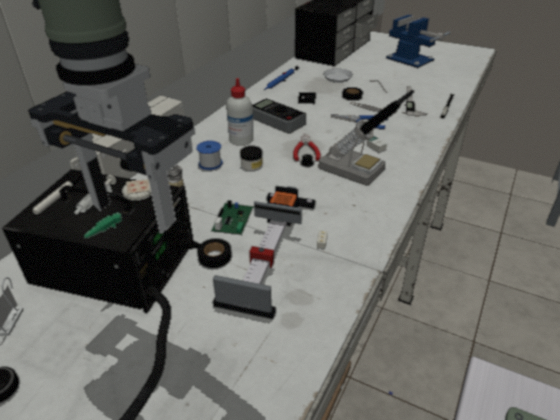

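Scene: orange pad at (300,244), red stop (249,217), fixed jaw (218,193), and a black power-supply box behind the tape. Side: pad (284,199), stop (262,256). The network positions agree with both pictures.

```bash
cat > h.py <<'E'
from rig import telemetry, eyes, robot, spotter
import cv2,numpy as np
def ray(c,uv,z,k=None):
    k=k or eyes.calibration(c)
    d=k["R"].T@np.linalg.inv(k["K"])@np.array([uv[0],uv[1],1.]);o=-k["R"].T@k["t"]
    return o+d*(z-o[2])/d[2]
def proj(c,X,k=None):
    k=k or eyes.calibration(c);p=k["K"]@(k["R"]@np.array(X)+k["t"]);return p[:2]/p[2]
E
python3 - <<'E'
from h import *
for n,z,a,b in [("pad",.0515,(299,244.5),(284,199)),("stop",.036,(248.5,217),(262.5,255)),("board",.011,(322,229.5),(232.5,217)),("tape",.009,(280,203),(215,253)),("term",.0075,(252.5,274),(322,239))]:
    print(n,ray("scene",a,z).round(3),ray("side",b,z).round(3))
im=eyes.grab_frame("wrist");cv2.imwrite("pics/w0.png",im[:,:,::-1])
k=eyes.calibration("wrist");print(np.round(k["K"],1).tolist(),np.round(k["R"],3).tolist(),np.round(k["t"],3),-k["R"].T@k["t"])
for n in ["pad","slider","stop_face","terminal"]:
    for r in spotter.trace(n,"wrist")[:2]:print(n,round(r["confidence"],2),np.round(r["extent"],1))
E
```

```text
pad [ 0.524 -0.305  0.051] [ 0.524 -0.306  0.051]
stop [ 0.491 -0.179  0.036] [ 0.493 -0.17   0.036]
board [ 0.608 -0.274  0.011] [ 0.61  -0.259  0.011]
tape [ 0.582 -0.161  0.009] [ 0.584 -0.161  0.009]
term [ 0.432 -0.285  0.007] [ 0.434 -0.282  0.007]
[[306.8, 0.0, 277.0], [0.0, 306.8, 204.3], [0.0, 0.0, 1.0]] [[1.0, 0.0, -0.001], [0.0, -0.961, 0.276], [-0.001, -0.276, -0.961]] [-0.576 -0.029  0.392] [0.57580605 0.08074246 0.38425221]
pad 0.91 [240.4 401.2  28.1  15.7]
stop_face 0.66 [218.8 311.1  36.   25.1]
terminal 0.63 [182.8 368.1  18.7  26.1]
```

View pics/w0.png

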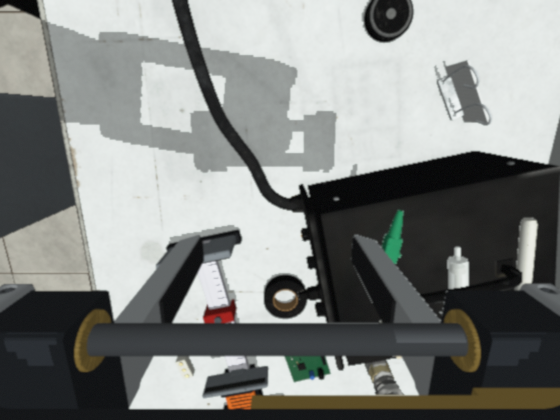

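Wrist: stop at (219,311), pad partly visible at (240,401), box on the right. I'll move to a spot short of the pad for an overhead view, closing the fingers and turning to the rail's yaw (about +0.24).

>>> {"api": "send_rows", "payload": {
  "translation": [
    [-1,-6,0],
    [-2,-12,0],
    [-3,-18,0],
    [-4,-24,0],
    [-5,-30,0]
  ],
  "rotation": [
    [0,0,0.06],
    [0,0,0.12],
    [0,0,0.18],
    [0,0,0.24],
    [0,0,0.24]
  ],
  "grip": [0,0,0,0,0]
}}

```text
t: 1.68
eef_pos: [0.5245, -0.3019, 0.3028]
ee_rot: [3.141, 0.0, 1.811]
ft_force: [0.6, 0.1, 0.2]
finger_gap: 0.503
gripper_force: 0.0
```

>>> {"api": "send_rows", "payload": {
  "translation": [
    [0,-4,0],
    [0,-5,0],
    [0,-5,0],
    [0,-5,0]
  ],
  "rotation": [
    [0,0,0],
    [0,0,0],
    [0,0,0],
    [0,0,0]
  ],
  "grip": [0,0,0,0]
}}

```text
t: 2.17
eef_pos: [0.5254, -0.3484, 0.3026]
ee_rot: [-3.142, -0.001, 1.813]
ft_force: [0.6, -0.3, -0.1]
finger_gap: 0.08
gripper_force: 0.0
```

```bash
python3 - <<'E'
from h import *
s=telemetry.observe();print({k:np.round(s[k],3) for k in ["t","eef_pos","ee_rot","finger_gap","ft_force"]})
k=eyes.calibration("wrist");im=eyes.grab_frame("wrist");cv2.imwrite("pics/w1.png",im[:,:,::-1])
np.savez("w1.npz",im=im,**k)
for n,z in [("pad",.0515),("slider",.06),("stop_face",.042),("holder",.03),("terminal",.015)]:
    for r in spotter.trace(n,"wrist")[:1]:
        m=r["region"].astype(np.uint8);c=cv2.minAreaRect(np.argwhere(m)[:,::-1].astype(np.float32))
        q=cv2.boxPoints(c);print(n,round(r["confidence"],2),np.round(r["extent"],1),[ray("wrist",p,z,k)[:2].round(4).tolist() for p in q],ray("wrist",c[0],z,k)[:2].round(4))
# box height
P=ray("scene",(301,189),0);print("box corner",P,[(h,proj("scene",P+[0,0,h]).round(0)) for h in (.08,.1,.12,.14)])
E
```

```text
{'t': np.float64(2.175), 'eef_pos': array([ 0.525, -0.348,  0.303]), 'ee_rot': array([-3.142e+00, -1.000e-03,  1.813e+00]), 'finger_gap': np.float64(0.08), 'ft_force': array([ 0.553, -0.299, -0.083])}
pad 0.61 [289.1 152.3  39.8  39.7] [[0.5023, -0.2873], [0.5423, -0.2774], [0.5536, -0.3185], [0.5122, -0.3288]] [ 0.5275 -0.3026]
slider 0.88 [290.1 149.1  85.3  72.6] [[0.4875, -0.3431], [0.4765, -0.2737], [0.5614, -0.2575], [0.5778, -0.3262]] [ 0.5255 -0.2991]
stop_face 0.96 [292.9  20.7  40.9  27. ] [[0.4772, -0.171], [0.5153, -0.1616], [0.5212, -0.1827], [0.4824, -0.1923]] [ 0.499  -0.1768]
holder 0.71 [291.4 104.7  86.4 209.4] [[0.4492, -0.1677], [0.5344, -0.1467], [0.5976, -0.3567], [0.4958, -0.3818]] [ 0.5168 -0.2538]
terminal 0.97 [215.2 112.9  16.5  29.6] [[0.425, -0.2698], [0.4414, -0.2638], [0.4517, -0.2953], [0.435, -0.3015]] [ 0.4382 -0.2824]
box corner [ 0.65278846 -0.14399595  0.        ] [(0.08, array([302., 162.])), (0.1, array([303., 155.])), (0.12, array([303., 147.])), (0.14, array([304., 139.]))]
```

View pics/w1.png

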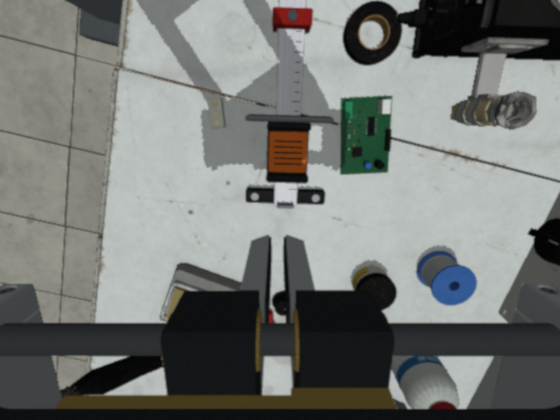

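Wrist: pad at (289,152), stop (293,20), board on the right and terminal on the left, all clear of the path. Pad centre ≈ (0.5275, -0.3026), rail yaw ≈ 0.23, travel ≈ 86 mm. Next I go above the pad, 10 mm toward the leading ridge.

>>> {"api": "send_rows", "payload": {
  "translation": [
    [0,4,0],
    [0,5.5,-4],
    [0,5.5,-9],
    [0,5.5,-13],
    [0,5.5,-13.8]
  ],
  "rotation": [
    [0,0,0],
    [0,0,0],
    [0,0,0],
    [0,0,0],
    [0,0,0]
  ],
  "grip": [0,0,0,0,0]
}}

```text
t: 3.1
eef_pos: [0.5233, -0.2933, 0.1614]
ee_rot: [-3.137, -0.005, 1.811]
ft_force: [0.3, -0.0, 0.3]
finger_gap: 0.004
gripper_force: 0.0
```

>>> {"api": "send_rows", "payload": {
  "translation": [
    [0,0,0],
    [0,0,0]
  ],
  "rotation": [
    [0,0,0],
    [0,0,0]
  ],
  "grip": [0,0]
}}

```text
t: 3.35
eef_pos: [0.5263, -0.296, 0.1671]
ee_rot: [3.139, 0.003, 1.811]
ft_force: [-0.3, -1.1, 0.6]
finger_gap: 0.008
gripper_force: 0.0
```

```bash
python3 - <<'E'
from h import *
s=telemetry.observe();print({k:np.round(s[k],4) for k in ["t","eef_pos","ee_rot","finger_gap","ft_force"]})
k=eyes.calibration("wrist");a=eyes.grab_frame("wrist");b=eyes.grab_frame("side")
tip=s["eef_pos"]-[0,0,.097];print(proj("wrist",tip,k),proj("side",tip))
u,v=proj("side",tip).astype(int)
b=cv2.resize(b[v-60:v+60,u-70:u+70],(560,480),interpolation=cv2.INTER_CUBIC)
cv2.imwrite("pics/w2.png",cv2.resize(np.hstack([a,cv2.resize(b,(490,420))]),(800,320))[:,:,::-1])
E
```

```text
{'t': np.float64(3.35), 'eef_pos': array([ 0.5263, -0.296 ,  0.1671]), 'ee_rot': array([3.1388, 0.0035, 1.8108]), 'finger_gap': np.float64(0.0079), 'ft_force': array([-0.2795, -1.1275,  0.5932])}
[275.42026506 248.40332742] [280.0491664  193.27074289]
```

View pics/w2.png

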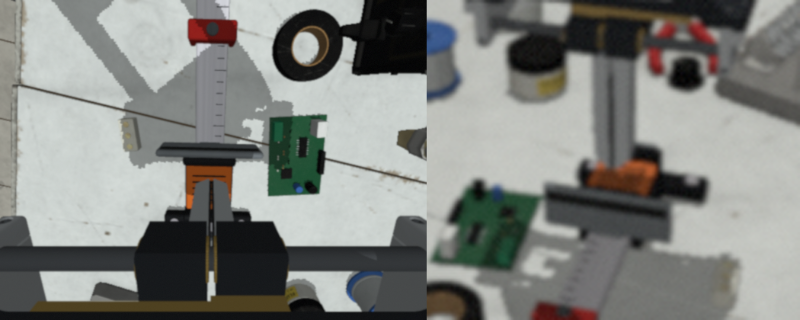

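The fingertips (image ≈ (210,182)) hang over the orange pad, which spans columns 185-232 with its leading ridge at row 162. I'll check the clearance numerically.

```bash
python3 - <<'E'
from h import *
s=telemetry.observe();print({k:np.round(s[k],4) for k in ["t","eef_pos","ee_rot","ft_force"]})
k=eyes.calibration("wrist");a=eyes.grab_frame("wrist")
u=np.array([-.23,.973]);v=np.array([.973,.23]);p=s["eef_pos"][:2]
hsv=cv2.cvtColor(a,cv2.COLOR_RGB2HSV);m=((hsv[...,0]>5)&(hsv[...,0]<18)&(hsv[...,1]>170)&(hsv[...,2]>120)).astype(np.uint8)
m[290:]=0
ys,xs=np.nonzero(cv2.morphologyEx(m,cv2.MORPH_OPEN,np.ones((3,3))))
W=np.array([ray("wrist",(x,y),.0515,k)[:2] for x,y in zip(xs,ys)])-p
print(len(W),"along",np.percentile(W@u,[1,50,99]),"across",np.percentile(W@v,[1,50,99]))
for r in spotter.trace("stop_face","wrist")[:1]:
    W=np.array([ray("wrist",(x,y),.042,k)[:2] for y,x in np.argwhere(r["region"])])-p
    print("stop along",np.percentile(W@u,[1,50,99]),"across",np.percentile(W@v,[1,50,99]))
E
```

```text
{'t': np.float64(3.45), 'eef_pos': array([ 0.5261, -0.2959,  0.1669]), 'ee_rot': array([3.139 , 0.0032, 1.8107]), 'ft_force': array([-0.6055, -0.4611,  0.0446])}
998 along [-0.02671786  0.00672449  0.01266164] across [-0.02142909 -0.00927392  0.01812252]
stop along [0.11392218 0.12363728 0.13246287] across [-0.01794274  0.00123219  0.0205906 ]
```

>>> {"api": "send_rows", "payload": {
  "translation": [
    [0,0,-0.6],
    [0,0,-1.2],
    [0,0,-1.5],
    [0,0,-1.5]
  ],
  "rotation": [
    [0,0,0],
    [0,0,0],
    [0,0,0],
    [0,0,0]
  ],
  "grip": [0,0,0,0]
}}

```text
t: 4.05
eef_pos: [0.5247, -0.2948, 0.1492]
ee_rot: [-3.141, -0.001, 1.811]
ft_force: [-0.6, -0.6, 0.2]
finger_gap: 0.007
gripper_force: 0.2
```

>>> {"api": "send_rows", "payload": {
  "translation": [
    [0,0,-0.3],
    [0,0,-0.3],
    [0,0,-0.3]
  ],
  "rotation": [
    [0,0,0],
    [0,0,0],
    [0,0,0]
  ],
  "grip": [0,0,0]
}}

```text
t: 4.42
eef_pos: [0.5251, -0.2954, 0.1473]
ee_rot: [3.142, 0.001, 1.811]
ft_force: [-1.6, 0.7, 4.9]
finger_gap: 0.01
gripper_force: 2.5
```

>>> {"api": "send_rows", "payload": {
  "translation": [
    [0,0,-0.2],
    [0,0,-0.3],
    [0,0,-0.3],
    [0,0,-0.3]
  ],
  "rotation": [
    [0,0,0],
    [0,0,0],
    [0,0,0],
    [0,0,0]
  ],
  "grip": [0,0,0,0]
}}

```text
t: 4.92
eef_pos: [0.5251, -0.2955, 0.1445]
ee_rot: [3.142, 0.001, 1.811]
ft_force: [-2.6, -0.1, 6.9]
finger_gap: 0.006
gripper_force: 3.0
```

>>> {"api": "send_rows", "payload": {
  "translation": [
    [0,0,0.05],
    [-0.1,0.4,0.05],
    [-0.2,0.9,0.05],
    [-0.35,1.5,0.05],
    [-0.5,2.1,0.05]
  ],
  "rotation": [
    [0,0,0],
    [0,0,0],
    [0,0,0],
    [0,0,0],
    [0,0,0]
  ],
  "grip": [0,0,0,0,0]
}}

```text
t: 5.55
eef_pos: [0.5205, -0.2751, 0.1453]
ee_rot: [3.14, 0.003, 1.811]
ft_force: [-2.0, -0.7, 5.3]
finger_gap: 0.005
gripper_force: 2.8
```

```bash
cat > m.py <<'E'
from h import *
s=telemetry.observe();print({k:np.round(s[k],4) for k in ["t","eef_pos","ft_force"]})
k=eyes.calibration("wrist");a=eyes.grab_frame("wrist")
u=np.array([-.23,.973]);v=np.array([.973,.23]);p=s["eef_pos"][:2]
hsv=cv2.cvtColor(a,cv2.COLOR_RGB2HSV);m=((hsv[...,0]>5)&(hsv[...,0]<18)&(hsv[...,1]>170)&(hsv[...,2]>120)).astype(np.uint8)
m[290:]=0
ys,xs=np.nonzero(cv2.morphologyEx(m,cv2.MORPH_OPEN,np.ones((3,3))))
W=np.array([ray("wrist",(x,y),.0475,k)[:2] for x,y in zip(xs,ys)])-p
print("pad along",np.percentile(W@u,[1,99]),"across",np.percentile(W@v,[1,50,99]))
for r in spotter.trace("stop_face","wrist")[:1]:
    W=np.array([ray("wrist",(x,y),.042,k)[:2] for y,x in np.argwhere(r["region"])])
    print("stop along",np.percentile((W-p)@u,[1,99]),"world far",np.percentile(W@u,99),"across",np.percentile((W-p)@v,[1,50,99]))
cv2.imwrite("pics/m%d.png"%(s["t"]*100),a[:,:,::-1])
E
python3 m.py
```

```text
{'t': np.float64(5.55), 'eef_pos': array([ 0.5205, -0.2751,  0.1453]), 'ft_force': array([-2.0461, -0.689 ,  5.3404])}
pad along [-0.02744806  0.01002122] across [-0.02055558 -0.01488824  0.01979205]
stop along [0.09459529 0.11111579] world far -0.27628188199004283 across [-0.01714403  0.00221821  0.02123719]
```

>>> {"api": "send_rows", "payload": {
  "translation": [
    [-0.18,0.8,0],
    [-0.37,1.6,0],
    [-0.55,2.4,0],
    [-0.74,3.2,0],
    [-0.9,3.9,0]
  ],
  "rotation": [
    [0,0,0],
    [0,0,0],
    [0,0,0],
    [0,0,0],
    [0,0,0]
  ],
  "grip": [0,0,0,0,0]
}}

```text
t: 6.28
eef_pos: [0.5119, -0.2359, 0.1454]
ee_rot: [3.14, 0.003, 1.811]
ft_force: [-2.0, -0.9, 5.7]
finger_gap: 0.002
gripper_force: 2.8
```

>>> {"api": "send_rows", "payload": {
  "translation": [
    [-0.05,0.2,0],
    [-0.1,0.5,0],
    [-0.18,0.8,0],
    [-0.25,1.1,0],
    [-0.32,1.4,0]
  ],
  "rotation": [
    [0,0,0],
    [0,0,0],
    [0,0,0],
    [0,0,0],
    [0,0,0]
  ],
  "grip": [0,0,0,0,0]
}}

```text
t: 6.9
eef_pos: [0.5088, -0.222, 0.1454]
ee_rot: [3.139, 0.003, 1.811]
ft_force: [-0.6, -0.7, 6.0]
finger_gap: 0.004
gripper_force: 2.8
```

```bash
python3 m.py
```

```text
{'t': np.float64(6.9), 'eef_pos': array([ 0.5088, -0.222 ,  0.1454]), 'ft_force': array([-0.622 , -0.7072,  5.9555])}
pad along [-0.02749868  0.00997967] across [-0.02048302 -0.01453612  0.01985888]
stop along [0.04195652 0.05956846] world far -0.27345564611195844 across [-0.01814416  0.00109435  0.02069178]
```

>>> {"api": "send_rows", "payload": {
  "translation": [
    [-0.03,0.15,0],
    [-0.07,0.3,0],
    [-0.1,0.45,0],
    [-0.13,0.6,0],
    [-0.16,0.7,0]
  ],
  "rotation": [
    [0,0,0],
    [0,0,0],
    [0,0,0],
    [0,0,0],
    [0,0,0]
  ],
  "grip": [0,0,0,0,0]
}}

```text
t: 7.62
eef_pos: [0.5073, -0.215, 0.1454]
ee_rot: [3.139, 0.003, 1.811]
ft_force: [-0.4, -1.2, 5.7]
finger_gap: 0.004
gripper_force: 2.8
```

>>> {"api": "send_rows", "payload": {
  "translation": [
    [-0.03,0.1,0],
    [-0.05,0.2,0],
    [-0.07,0.3,0]
  ],
  "rotation": [
    [0,0,0],
    [0,0,0],
    [0,0,0]
  ],
  "grip": [0,0,0]
}}

```text
t: 8.0
eef_pos: [0.5066, -0.212, 0.1455]
ee_rot: [3.139, 0.003, 1.811]
ft_force: [-0.9, -0.9, 5.4]
finger_gap: 0.003
gripper_force: 2.8
```

```bash
python3 m.py
```

```text
{'t': np.float64(8.0), 'eef_pos': array([ 0.5066, -0.212 ,  0.1455]), 'ft_force': array([-0.8555, -0.9038,  5.3602])}
pad along [-0.02747126  0.01000731] across [-0.02047542 -0.01479489  0.01980987]
stop along [0.03253235 0.05022339] world far -0.2726069336417704 across [-0.0177698   0.00122544  0.01983392]
```

>>> {"api": "send_rows", "payload": {
  "translation": [
    [-0.02,0.1,0],
    [-0.05,0.2,0],
    [-0.05,0.2,0]
  ],
  "rotation": [
    [0,0,0],
    [0,0,0],
    [0,0,0]
  ],
  "grip": [0,0,0]
}}

```text
t: 8.48
eef_pos: [0.5061, -0.2099, 0.1454]
ee_rot: [3.139, 0.003, 1.811]
ft_force: [0.2, 0.4, 5.2]
finger_gap: 0.006
gripper_force: 2.8
```

>>> {"api": "send_rows", "payload": {
  "translation": [
    [-0.02,0.1,0],
    [-0.05,0.2,0],
    [-0.05,0.2,0]
  ],
  "rotation": [
    [0,0,0],
    [0,0,0],
    [0,0,0]
  ],
  "grip": [0,0,0]
}}

```text
t: 8.85
eef_pos: [0.5061, -0.2092, 0.1459]
ee_rot: [3.139, 0.006, 1.811]
ft_force: [-0.6, -3.5, 4.8]
finger_gap: 0.005
gripper_force: 2.7
```

```bash
python3 m.py; ls pics
```

```text
{'t': np.float64(8.85), 'eef_pos': array([ 0.5061, -0.2092,  0.1459]), 'ft_force': array([-0.6493, -3.4994,  4.7931])}
pad along [-0.02880973  0.00953637] across [-0.02052745 -0.0151717   0.01981323]
stop along [0.02953156 0.04803652] world far -0.27190556567050306 across [-0.01787878  0.00074881  0.02008785]
m555.png
m690.png
m800.png
m885.png
scene0.png
side0.png
w0.png
w1.png
w2.png
```

View pics/m885.png

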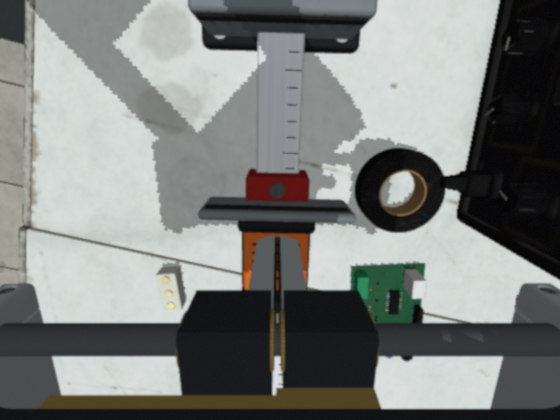

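The jaw plate (row 209) lies against the red stop (row 190), and the side force rose to 3.5 N: contact. A small further push to confirm it, then straight up.

>>> {"api": "send_rows", "payload": {
  "translation": [
    [-0.02,0.1,-0.05],
    [-0.03,0.15,-0.05],
    [-0.03,0.15,-0.05]
  ],
  "rotation": [
    [0,0,0],
    [0,0,0],
    [0,0,0]
  ],
  "grip": [0,0,0]
}}

```text
t: 9.32
eef_pos: [0.5061, -0.208, 0.1456]
ee_rot: [3.138, 0.007, 1.811]
ft_force: [0.1, -4.5, 5.1]
finger_gap: 0.005
gripper_force: 2.8
```

```bash
python3 m.py
```

```text
{'t': np.float64(9.325), 'eef_pos': array([ 0.5061, -0.208 ,  0.1456]), 'ft_force': array([ 0.0735, -4.4927,  5.0819])}
pad along [-0.02950401  0.00820788] across [-0.02104125 -0.01633785  0.01938706]
stop along [0.02816783 0.04711318] world far -0.27167837248443766 across [-0.01829377  0.00080395  0.01982473]
```

>>> {"api": "send_rows", "payload": {
  "translation": [
    [0,0,0.3],
    [0,0,0.6],
    [0,0,1.2],
    [0,0,3],
    [0,0,6]
  ],
  "rotation": [
    [0,0,0],
    [0,0,0],
    [0,0,0],
    [0,0,0],
    [0,0,0]
  ],
  "grip": [0,0,0,0,0]
}}

```text
t: 10.05
eef_pos: [0.5029, -0.2039, 0.2032]
ee_rot: [-3.139, -0.005, 1.811]
ft_force: [0.0, -0.6, 0.2]
finger_gap: 0.004
gripper_force: 0.0
```

>>> {"api": "send_rows", "payload": {
  "translation": [
    [0,-4,4],
    [0,-10,8],
    [0,-14,8],
    [0,-14,8],
    [0,-14,8]
  ],
  "rotation": [
    [0,0,0],
    [0,0,0],
    [0,0,0],
    [0,0,0],
    [0,0,0]
  ],
  "grip": [0,0,0,0,0]
}}

```text
t: 10.68
eef_pos: [0.5038, -0.3442, 0.2832]
ee_rot: [-3.141, -0.003, 1.811]
ft_force: [-0.4, 0.5, -0.0]
finger_gap: 0.004
gripper_force: 0.0
```

```bash
python3 m.py; python3 - <<'E'
from h import *
import glob
k=eyes.calibration("side");b=eyes.grab_frame("side");u,v=proj("side",(.5,-.2,.04)).astype(int)
b=cv2.resize(b[v-50:v+50,u-66:u+66],(554,420),interpolation=cv2.INTER_CUBIC)
a=cv2.imread(max(glob.glob("pics/m*.png"),key=lambda f:int(f[6:-4])))[:,:,::-1]
cv2.imwrite("pics/end.png",cv2.resize(np.hstack([a,b]),(800,300),interpolation=cv2.INTER_AREA)[:,:,::-1])
E
```

```text
{'t': np.float64(10.675), 'eef_pos': array([ 0.5038, -0.3442,  0.2832]), 'ft_force': array([-0.3652,  0.4951, -0.0208])}
pad along [0.10351907 0.14327146] across [0.02302321 0.04385682 0.05307882]
stop along [0.16470124 0.17459987] world far -0.27618361705053834 across [0.01415082 0.03280407 0.05328258]
```

View pics/end.png

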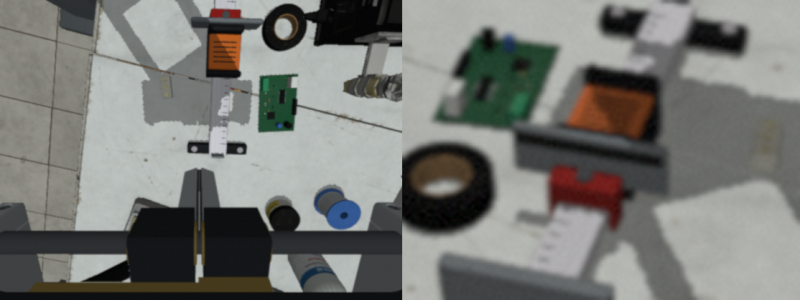

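The wrist view shows the jaw at the stop (225,20). The side view shows the jaw plate against the red stop (585,190). The stop measures the same position as at the start, the pad is free, and the board, tape and terminal look undisturbed.

```bash
python3 -c "
from rig import robot;print(robot.sign_off())"
```

```text
the job is handed in; nothing more can be done
None
```

I pressed the pad, pushed the slider about 85 mm until its jaw rested against the red stop (which did not move), then let the pad spring up. The job is handed in after about 11 s; no pass or fail result came back.

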